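Hang the rinsing strainers nested on one hook

TASK

Hang the three rinsing strainers from the drain rack nested on the one hook of the stand, largest first, then the medium, then the small, bowl bottoms towards the post. Let each one's weight down on the arm, slide it back and, still resting on the arm, press it firmly but gently home before letting go: the large against the rubber stop, each next head against the one behind. Do not strain the stand or the strainers, and leave the dust cover, blower and screwdriver stand alone.

Things in the scene. Friction and masses are not known exactly. Their poses are not given: they have to be found in the camera images.
- hook_stand: Fixed hook stand: grey foot plate 150 x 170 x 14 mm, post 14 mm thick, 250 mm high at the origin, and a level round steel arm 8 mm thick from the post's top along the body's +y, axis 250 mm above the bench. All is rigid: contact comes suddenly; over 25 N in any direction would bend it. A strainer resting on the arm drags as it slides. Origin on the bench under the post, z up.
- hook_stop: Adjustable stop on the arm: a black rubber collar, 26 mm across, 10 mm long, clamped firmly with its front face anywhere from 0 to 16 mm beyond this origin along the arm's y; this pose does not tell where: feel for it. Heads want a firm press of about 8 N to sit home (under 4 N does not do); over 15 N spoils rubber and heads. Origin on the arm's axis 40 mm from the post; axes as the stand.
- hook_arm (a point): Point on the arm's axis 40 mm from the post's axis; y points along the arm to its tip, z up, x across. From here the arm is straight for 84 mm, so three 20 mm heads fit between stop and tip with 8 to 24 mm to spare; a head lowered onto the rising tip does not lie down on the arm.
- hook_tip (a point): Centre of the round end (radius 4 mm) of the arm's turned-up tip: 96 mm from hook_arm along y and 5 mm above the arm's axis. The tip rises from the bend at 84 mm. Arm and tip together span 4 mm below to 9 mm above the arm's axis.
- drain_rack: Fixed white drain rack, base 160 (x) x 215 (y) x 6 mm, three slots in a row along y, 66 mm apart, each between two steel bars 52 mm high along x. Strainers stand in them handles up, any size in any slot, bowls open to the rack's +y, which is roughly the way the arm points. Lift straight up 60 mm to clear the bars; their tops reach 230 mm. Origin under its middle, z up.
- strainer_large: The large steel rinsing strainer, blue plastic handle head, about 240 g. Round perforated bowl 120 mm across the rim, 36 mm deep, axis along the body's y, open to +y (rim at y = +10 mm, bottom at -26), centred 63 mm above the foot. Hung, bowls nest 20 mm apart, 12 mm clear all round. Origin: middle of the foot's underside, z up.
- strainer_large_eye (a point): Middle of the eye in its head, 183 mm above the foot; x across, y through the eye. Head 34 wide (x), 20 thick (y +-10), eye 14 wide (x) x 22 high (z). Head's shoulder is 19 mm above this point; on it stands the grip tab, 24 wide (x), 10 thick (y), 22 mm high: pinch it across the 24 mm. Hung, the eye's top lies on the arm, this point 7 mm below the arm's axis.
- strainer_medium: The medium steel rinsing strainer, yellow plastic handle head, about 190 g. Round perforated bowl 98 mm across the rim, 36 mm deep, axis along the body's y, open to +y (rim at y = +10 mm, bottom at -26), centred 52 mm above the foot. Hung, bowls nest 20 mm apart, 12 mm clear all round. Origin: middle of the foot's underside, z up.
- strainer_medium_eye (a point): Middle of the eye in its head, 172 mm above the foot; x across, y through the eye. Head 34 wide (x), 20 thick (y +-10), eye 14 wide (x) x 22 high (z). Head's shoulder is 19 mm above this point; on it stands the grip tab, 24 wide (x), 10 thick (y), 22 mm high: pinch it across the 24 mm. Hung, the eye's top lies on the arm, this point 7 mm below the arm's axis.
- strainer_small: The small steel rinsing strainer, red plastic handle head, about 150 g. Round perforated bowl 76 mm across the rim, 36 mm deep, axis along the body's y, open to +y (rim at y = +10 mm, bottom at -26), centred 41 mm above the foot. Hung, bowls nest 20 mm apart, 12 mm clear all round. Origin: middle of the foot's underside, z up.
- strainer_small_eye (a point): Middle of the eye in its head, 161 mm above the foot; x across, y through the eye. Head 34 wide (x), 20 thick (y +-10), eye 14 wide (x) x 22 high (z). Head's shoulder is 19 mm above this point; on it stands the grip tab, 24 wide (x), 10 thick (y), 22 mm high: pinch it across the 24 mm. Hung, the eye's top lies on the arm, this point 7 mm below the arm's axis.
- dust_cover: Clear plastic dust cover on a blue base, 90 mm across, 64 mm high, loose on the bench; to be left alone. Origin under its middle.
- blower: Red rubber hand blower standing upright, 60 mm across, 85 mm high, loose; to be left alone. Origin under its middle.
- driver_stand: Black round screwdriver stand with five screwdrivers, 68 mm across, 114 mm high, loose; to be left alone. Origin under its middle.
Things that resemble listed ones, but are neither listed nor needed, are in the scene too. Leave any purple look-alike of the strainer_large alone.

How it is judged:
On the way, in this order (a step that is already met when the one before it is completed fails the run):
1. the large strainer hangs on the arm, held, and is pressed home (at least 4 N) against the rubber stop (y of strainer_large_eye in the frame of hook_arm between 0.006 and 0.0285 m and x of strainer_large_eye in the frame of hook_arm between -0.006 and 0.006 m and z of strainer_large_eye in the frame of hook_arm between -0.012 and 0.012 m and y of hook_tip in the frame of strainer_large_eye above 0.008 m and angle between strainer_large's own z axis and vertical below 0.2 rad and contact force between the fingers and strainer_large above 2 N and contact force between strainer_large and hook_stand above 0.5 N and contact force between strainer_large and hook_stop above 4 N), for 0.2 s.
2. the medium strainer hangs on the arm, held, and is pressed home (at least 4 N) against the head behind, and the large strainer still bears on the stop (y of strainer_medium_eye in the frame of strainer_large_eye between 0.0165 and 0.0225 m and x of strainer_medium_eye in the frame of hook_arm between -0.006 and 0.006 m and z of strainer_medium_eye in the frame of hook_arm between -0.012 and 0.012 m and y of hook_tip in the frame of strainer_medium_eye above 0.008 m and angle between strainer_medium's own z axis and vertical below 0.2 rad and contact force between the fingers and strainer_medium above 2 N and contact force between strainer_medium and hook_stand above 0.5 N and contact force between strainer_medium and strainer_large above 4 N and contact force between strainer_large and hook_stop above 1.5 N), for 0.2 s.
3. the small strainer hangs on the arm, held, and is pressed home (at least 4 N) against the head behind, and the large strainer still bears on the stop (y of strainer_small_eye in the frame of strainer_medium_eye between 0.0165 and 0.0225 m and x of strainer_small_eye in the frame of hook_arm between -0.006 and 0.006 m and z of strainer_small_eye in the frame of hook_arm between -0.012 and 0.012 m and y of hook_tip in the frame of strainer_small_eye above 0.008 m and angle between strainer_small's own z axis and vertical below 0.2 rad and contact force between the fingers and strainer_small above 2 N and contact force between strainer_small and hook_stand above 0.5 N and contact force between strainer_small and strainer_medium above 4 N and contact force between strainer_large and hook_stop above 1.5 N), for 0.2 s.
At the end, for the whole second after the job is handed in: All three hang still and upright (0.2 rad), arm through their eyes (within 6 mm sideways, 12 mm in height), bowls open towards the tip: the large with its eye 6 to 28.5 mm from hook_arm (at the stop), then the medium, then the small, each eye 16.5 to 22.5 mm out from the one behind (y of strainer_large_eye in the frame of hook_arm between 0.006 and 0.0285 m and x of strainer_large_eye in the frame of hook_arm between -0.006 and 0.006 m and z of strainer_large_eye in the frame of hook_arm between -0.012 and 0.012 m and y of hook_tip in the frame of strainer_large_eye above 0.008 m and angle between each of strainer_large, strainer_medium, strainer_small's own z axis and vertical below 0.2 rad and linear speed of each of strainer_large, strainer_medium, strainer_small below 0.03 m/s and angular speed of each of strainer_large, strainer_medium, strainer_small below 0.5 rad/s and y of strainer_medium_eye in the frame of strainer_large_eye between 0.0165 and 0.0225 m and x of strainer_medium_eye in the frame of hook_arm between -0.006 and 0.006 m and z of strainer_medium_eye in the frame of hook_arm between -0.012 and 0.012 m and y of hook_tip in the frame of strainer_medium_eye above 0.008 m and y of strainer_small_eye in the frame of strainer_medium_eye between 0.0165 and 0.0225 m and x of strainer_small_eye in the frame of hook_arm between -0.006 and 0.006 m and z of strainer_small_eye in the frame of hook_arm between -0.012 and 0.012 m and y of hook_tip in the frame of strainer_small_eye above 0.008 m); the robot touches nothing.
It fails at once if the stand is loaded with more than 25 N through a strainer (contact force between any of strainer_large, strainer_medium, strainer_small and hook_stand above 25 N).
It fails at once if the rubber stop or a strainer is pressed by the strainer in front of it with more than 15 N (contact force between strainer_large and hook_stop above 15 N or contact force between any of strainer_medium, strainer_small and strainer_large above 15 N or contact force between strainer_small and strainer_medium above 15 N).
It fails at once if the robot pushes the stand or the rack with more than 25 N (contact force between any of the arm, the fingers and hook_stand above 25 N or contact force between any of the arm, the fingers and drain_rack above 25 N).
It fails at once if the dust cover, the blower or the screwdriver stand is shifted by more than 20 mm (distance of any of dust_cover, blower, driver_stand from where it was at the start of the episode above 0.02 m).
It also fails if it takes over 72 s, if anything falls off the work surface, if the arm or the gripper's body presses on something with over 40 N, if the wrist force passes 120 N, or if a joint passes its speed limit or range.

ROBOT

A 6-joint arm with a two-finger parallel gripper is mounted at the origin on the work surface. World frame = base frame: x ahead of the robot, y to its left, z up, the work surface at z = 0. Lengths are in m, angles in rad, forces in N, time in s.
With the tool pointing down it reaches from about 0.225 to 0.725 m from the base axis. Payload 3.1 kg.
Tool frame: the origin (TCP) lies at the very end of the fingers, on their centre line; the grasp point (between the pads) lies 19 mm behind it; z points along the fingers, y is the line along which they close (so a half turn about z gives the same grasp; the last joint's range is limited). The gripper opens to 85 mm and grips with 20 to 120 N. Pads are 22 mm wide; open, the fingers measure 114 mm over their backs; the gripper's body (76 mm by 85 mm) begins 54 mm behind the grasp point. The pads swing forward as they close: fully open they stand 13 mm farther back than shut.
Start: joints at [-1.464, 0.048, 0.099, 1.622, 0, 1.443], TCP at [0.122, -0.511, 0.231] pointing down, gripper open.
Joint ranges: [-2.91, 2.91], [-0.99, 1.94], [-1.21, 1.42], [-2.12, 2.29], [-1.49, 1.47], [-3.14, 3.14]. Speed limits (rad/s): [2.79, 2.79, 3.14, 3.14, 3.14, 3.14].

INTERFACE

Orientations are given as a unit quaternion [w, x, y, z].
In Python, from bench import env, optics, ticket gives the robot as it stands. The module is installed in compiled form; this text tells all that it offers.
- The arm moves only by the shell command python3 -m jog 'ROWS'. ROWS is rows parted by semicolons, their numbers by spaces, 1 to 8 of them, each of 5 numbers: dx, dy, dz in m, then a turn about the tool's z in rad, then the opening from 0.0 (shut) to 1.0 (fully open); each row shifts and turns the commanded pose from where the row before left it, along the tool's axes as they then stand; what a row does not reach is not made up. A row lasts 1/12 s, in which the tool goes at most 0.0417 m and 0.125 rad, less where a joint would pass 70% of its speed; a pose out of reach is approached as far as the arm can. The fingers move at their own pace and stop on an object; the grip force is fixed at half the most. Time passes only in rows, so rows that do not move let the fingers close. It prints the time, the measured TCP pose, the force, the opening and the grip force at its end.
- env.observe(): the state, without advancing time (a new reading comes with each control period).
- optics.camera(name): name is "side" or "top"; returns the picture (480x640x3 uint8, red, green, blue); there is no depth.
- optics.get_calibration(name): a dict with "intrinsics" (3x3 intrinsics, pixels), "origin" and "rotation" of the camera in the world. Camera axes: x right, y down, z forward; pixel columns grow to the right and rows downward; lengths in m; the calibration is good to about 2 mm. A picture is of the moment at which its call begins. get_calibration takes no time and is no camera call.
- ticket.job_done(): hands the job in; it is judged then, once.
The state is a dict: "t": time; "q": joint angles; "joint_vel": joint speeds; "joint_efforts": joint torques, N m; "eef_pos": TCP position; "ee_rot": TCP orientation; "wrist_force": force on the tool from outside, world axes, zero at the start; "torque": the same for the moment, N m; "grip_width": opening from 0.0 (shut) to 1.0 (fully open); "grasp_force": force on a finger pad.
Only numpy, scipy, OpenCV 4.12 (cv2) and the standard library are available. Lean on these libraries where they do the work, as an engineer would, in place of code of your own. Each camera call takes 0.05 s, during which the arm holds its last target. There are 200 camera calls.

## Working session

There is one attempt and no reset: what is moved stays moved. The work goes in short steps, Python scripts to look and compute and a shell command to move; the robot and the scene stay as the last step left them, time stands still between calls to the robot, and variables do not carry over. Pictures are saved under pics/ and viewed, at most 14 in all, crops included, and the job is handed in when it is done.

```bash
mkdir -p pics; python3 - <<'E'
from bench import env, optics
import cv2,numpy as np
s=env.observe(); print({k:np.round(v,3).tolist() for k,v in s.items()})
for n in("side","top"):
    cv2.imwrite(f"pics/{n}0.png",optics.camera(n)[:,:,::-1]); c=optics.get_calibration(n); print(n,{k:np.round(v,4).tolist() for k,v in c.items()})
E
```

```text
{'t': 0.0, 'q': [-1.464, 0.049, 0.098, 1.622, 0.0, 1.443], 'joint_vel': [0.0, 0.001, -0.001, 0.0, -0.0, 0.0], 'joint_efforts': [-0.001, -33.878, 32.002, 0.02, -0.0, 0.0], 'eef_pos': [0.122, -0.51, 0.23], 'ee_rot': [-0.001, 0.993, 0.117, 0.0], 'wrist_force': [0.227, 0.624, 1.28], 'torque': [-0.041, -0.018, -0.004], 'grasp_force': 0.0, 'grip_width': 1.001}
side {'intrinsics': [[490.6541, 0.0, 315.9667], [0.0, 490.6541, 242.3252], [0.0, 0.0, 1.0]], 'origin': [0.1146, 0.6567, 0.9128], 'rotation': [0.1271, -0.3024, 0.8756, -0.3546]}
top {'intrinsics': [[617.5118, 0.0, 312.024], [0.0, 617.5118, 236.7621], [0.0, 0.0, 1.0]], 'origin': [0.3253, 0.0994, 1.7008], 'rotation': [0.048, -0.7018, 0.7086, -0.0543]}
```

View pics/side0.png

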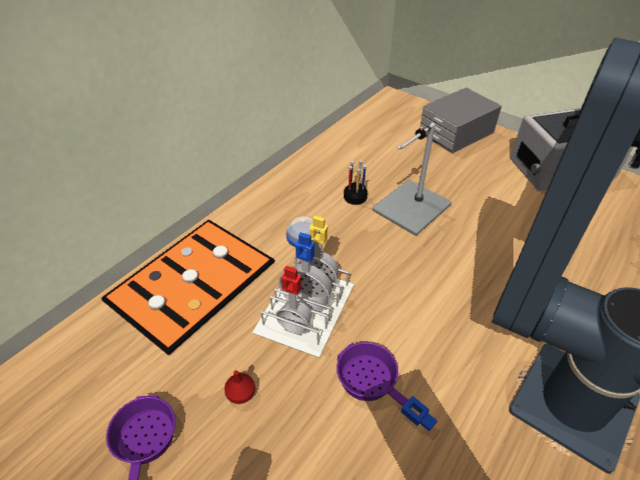

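View pics/top0.png

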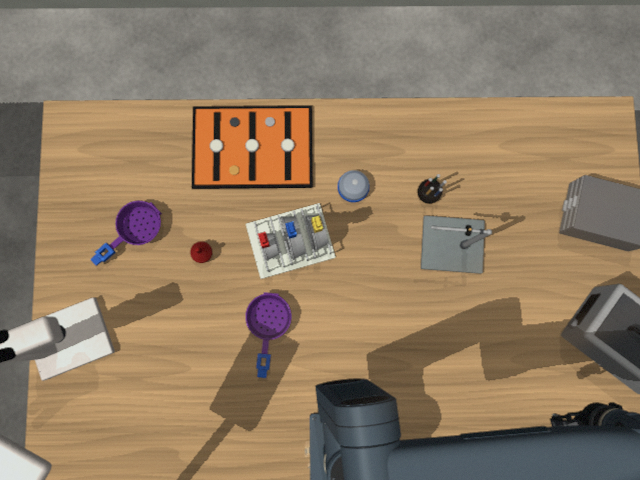

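The side view shows red, blue and yellow heads at about (291,280), (305,248) and (319,230), with the stand's tip at (400,148) and stop at (421,133). In the top view the heads are at (264,240), (291,229) and (318,223), and the arm runs from (490,233) to (433,232). I'll zoom in and triangulate.

```bash
cat > h.py <<'E'
import cv2,numpy as np
from bench import env,optics
from scipy.spatial.transform import Rotation as R
cal={}
for n in("side","top"):
    c=optics.get_calibration(n); q=np.array(c["rotation"]); cal[n]=(np.array(c["intrinsics"]),np.array(c["origin"]),R.from_quat(q[[1,2,3,0]]).as_matrix())
def ray(n,p):
    K,o,M=cal[n]; d=M@np.linalg.solve(K,[p[0],p[1],1]); return o,d/np.linalg.norm(d)
def onz(n,p,z):
    o,d=ray(n,p); return o+d*(z-o[2])/d[2]
def tri(ps,pt):
    o1,d1=ray("side",ps);o2,d2=ray("top",pt)
    t=np.linalg.lstsq(np.c_[d1,-d2],o2-o1,rcond=None)[0]; a=o1+t[0]*d1;b=o2+t[1]*d2
    return (a+b)/2,np.linalg.norm(a-b)
def proj(n,X):
    K,o,M=cal[n]; v=K@(M.T@(np.array(X)-o)); return v[:2]/v[2]
def head(img,c):
    h=cv2.cvtColor(img,cv2.COLOR_RGB2HSV); lo,hi={"blue":((105,120,60),(122,255,255)),"yellow":((20,120,80),(32,255,255)),"red":((0,150,90),(5,255,255))}[c]
    return cv2.inRange(h,lo,hi)
def blobs(img,c,amin=25):
    m=head(img,c)
    n,l,s,ce=cv2.connectedComponentsWithStats(m); return [(s[i].tolist(),ce[i].round(1).tolist()) for i in range(1,n) if s[i][4]>amin]
E
python3 - <<'E'
from h import *
S=cv2.imread("pics/side0.png")[:,:,::-1];T=cv2.imread("pics/top0.png")[:,:,::-1]
for c in("blue","yellow","red"):
    print(c,"S",blobs(S,c),"T",blobs(T,c))
a=cv2.resize(S[205:305,260:360],None,fx=4,fy=4,interpolation=2);b=cv2.resize(S[100:200,370:470],None,fx=4,fy=4,interpolation=2)
c=cv2.resize(T[200:275,240:340],None,fx=4,fy=4,interpolation=2)[:200*4]; d=cv2.resize(T[200:275,410:510],None,fx=4,fy=4,interpolation=2)
o=np.vstack([np.hstack([a[:300],b[:300]]),np.hstack([c,d])]);print(o.shape)
cv2.imwrite("pics/z1.png",o[:,:,::-1])
print([onz("top",p,.006).round(3) for p in((290,240),)],proj("top",[.12,-.51,.23]))
E
```

```text
blue S [([287, 232, 28, 30, 460], [303.3, 246.8]), ([401, 397, 36, 33, 571], [418.2, 413.2])] T [([338, 185, 29, 17, 63], [349.2, 196.8]), ([286, 222, 11, 16, 125], [290.6, 229.5]), ([91, 243, 24, 22, 236], [102.3, 254.0]), ([257, 354, 13, 24, 200], [262.6, 365.1])]
yellow S [([310, 215, 18, 30, 390], [318.3, 229.8])] T [([312, 216, 11, 17, 137], [316.6, 223.6])]
red S [([348, 170, 3, 17, 27], [349.5, 178.9]), ([281, 266, 20, 29, 425], [290.8, 280.4]), ([225, 371, 30, 33, 681], [239.0, 388.2])] T [([259, 232, 10, 15, 96], [263.4, 239.2]), ([191, 242, 19, 21, 217], [198.4, 253.5])]
(600, 800, 3)
[array([0.564, 0.144, 0.006])] [570.50152337 413.61893033]
```

View pics/z1.png

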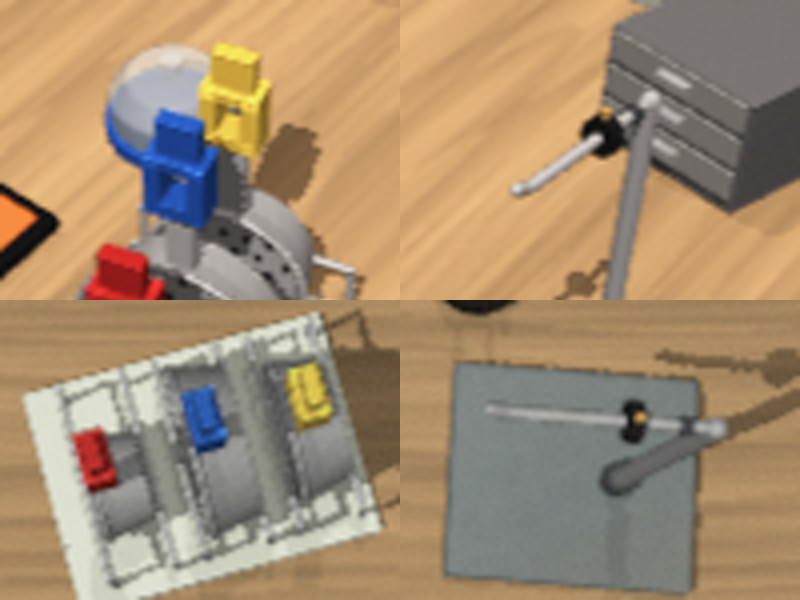

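The crop shows the tabs (side crop y≈67, 137 and 270; top crop yellow (310,392), blue (205,415), red (97,453)), the tip at side (399.5,147.5) / top (432.5,227), and the stop at side (420.8,133.7) / top (468.3,230). I'll convert these to positions and check them against the known heights.

```bash
python3 - <<'E'
from h import *
T=cv2.imread("pics/top0.png")[:,:,::-1]; S=cv2.imread("pics/side0.png")[:,:,::-1]
P=dict(tip=((399.5,147.3),(432.6,227.1)),stop=((420.8,133.5),(468.4,230)),post=((432.5,124.5),(489.5,231.8)),yel=((319,222),(317.2,223.3)),blu=((305,239),(291.2,228.9)),red=((290.2,272.5),(264.3,238.3)))
for k,(a,b) in P.items():
    X,e=tri(a,b); print(k,X.round(4),round(e,4))
for k,z in(("tip",.255),("stop",.25),("post",.25)): print(k,"top@z",onz("top",P[k][1],z).round(4))
# head outlines in top view
for c,z in(("blue",.208),("yellow",.197),("red",.186)):
    m=head(T,c); cs=[x for x in cv2.findContours(m,0,1)[0] if 60<cv2.contourArea(x)<200 and abs(cv2.boundingRect(x)[0]-290)<40]
    for x in cs:
        r=cv2.minAreaRect(x); bp=cv2.boxPoints(r); w=np.array([onz("top",p,z)[:2] for p in bp]); e=[w[1]-w[0],w[2]-w[1]]
        print(c,r[0],onz("top",r[0],z)[:2].round(4),"z tab",onz("top",r[0],z+.022)[:2].round(4),[(round(np.linalg.norm(v),4),round(np.arctan2(v[1],v[0]),3)) for v in e])
# arm line: bright thin pixels
g=cv2.cvtColor(T,cv2.COLOR_RGB2GRAY).astype(float)
pts=[]
for u in list(range(434,464)):
    col=g[220:238,u]; b=np.median(col); w=np.clip(col-b-12,0,None)
    if w.sum()>0: pts.append((u,220+(w*np.arange(18)).sum()/w.sum()))
pts=np.array(pts,np.float32); vx,vy,x0,y0=cv2.fitLine(pts,cv2.DIST_HUBER,0,.01,.01).ravel()
A=onz("top",(434,y0+vy/vx*(434-x0)),.25);B=onz("top",(466,y0+vy/vx*(466-x0)),.25);d=A-B;print("arm line",A.round(4),B.round(4),"yaw of y-axis",np.arctan2(d[1],d[0]).round(4))
# rack edges & foot plate
h=cv2.cvtColor(T,cv2.COLOR_RGB2HSV)
m=((h[...,1]<60)&(h[...,2]>80)).astype(np.uint8); m=m[205:285,410:500]
c=max(cv2.findContours(m,0,1)[0],key=cv2.contourArea); r=cv2.minAreaRect(c); bp=cv2.boxPoints(r)+[410,205]; w=np.array([onz("top",p,.014)[:2] for p in bp])
print("plate",w.mean(0).round(4),[(round(np.linalg.norm(v),4),round(np.arctan2(v[1],v[0]),3)) for v in(w[1]-w[0],w[2]-w[1])])
E
```

```text
tip [ 0.5557 -0.2023  0.2534] 0.0027
stop [ 0.5486 -0.2886  0.2487] 0.0029
post [ 0.544  -0.338   0.2505] 0.0019
yel [0.5759 0.0717 0.209 ] 0.0003
blu [0.5612 0.1353 0.2184] 0.0001
red [0.5432 0.2028 0.191 ] 0.0014
tip top@z [ 0.5567 -0.2014  0.255 ]
stop top@z [ 0.5497 -0.2876  0.25  ]
post top@z [ 0.545  -0.3378  0.25  ]
blue (290.6500244140625, 229.4499969482422) [0.5615 0.1369] z tab [0.558  0.1363] [(np.float64(0.0209), np.float64(-1.253)), (np.float64(0.0376), np.float64(-2.83))]
yellow (316.58489990234375, 223.54718017578125) [0.5774 0.0731] z tab [0.5737 0.0735] [(np.float64(0.0225), np.float64(-1.297)), (np.float64(0.0385), np.float64(-2.879))]
red (263.25, 239.25) [0.541  0.2054] z tab [0.5379 0.2038] [(np.float64(0.018), np.float64(-1.253)), (np.float64(0.0333), np.float64(-2.824))]
arm line [ 0.5572 -0.2058  0.25  ] [ 0.5499 -0.2819  0.25  ] yaw of y-axis 1.4754
plate [ 0.5471 -0.3131] [(np.float64(0.1498), np.float64(-0.112)), (np.float64(0.1917), np.float64(-1.658))]
```

Heights and lengths agree with the description: the tip is 0.136 m from the post and the tab heights match. The arm's yaw is about 1.485 and the rack's about 1.83. The large strainer's tab is at about (0.560,0.1355). I'll turn and lift first.

```bash
cat >> h.py <<'E'
def go(x,y,z,psi):
    s=env.observe(); q=np.array(s["ee_rot"]); M=R.from_quat(q[[1,2,3,0]]).as_matrix()
    d=M.T@(np.array([x,y,z])-s["eef_pos"]); p=np.arctan2(M[1,0],M[0,0])
    print("t",round(s["t"],2),"pos",np.round(s["eef_pos"],4),"psi",round(p,4),"tool d",d.round(4),"turn",round(-(psi-p),4),"F",np.round(s["wrist_force"],2),"w",round(s["grip_width"],3),"g",round(s["grasp_force"],1),"tilt",M[:,2].round(3))
E
python3 -m jog '0 0 -0.01 -0.125 1;0 0 -0.01 -0.125 1;0 0 -0.01 -0.125 1;0 0 -0.01 -0.125 1;0 0 -0.01 -0.125 1;0 0 -0.01 -0.125 1;0 0 -0.01 -0.125 1;0 0 0 -0.125 1'
python3 -m jog '0 0 0 -0.125 1;0 0 0 -0.125 1;0 0 0 -0.125 1;0 0 0 -0.125 1;0 0 0 -0.095 1;0 0 0 0 1'
python3 -c "
from h import *
go(.56,.1355,.21,1.83)"
```

```text
t: 0.77
eef_pos: [0.1222, -0.5111, 0.3031]
ee_rot: [0.001, 0.814, 0.581, -0.001]
wrist_force: [-0.5, 0.5, 0.3]
grip_width: 1.002
grasp_force: 0.0
t: 1.27
eef_pos: [0.1221, -0.5104, 0.3007]
ee_rot: [-0.0, 0.609, 0.793, 0.0]
wrist_force: [-0.7, -0.1, 0.1]
grip_width: 1.004
grasp_force: 0.0
t 1.27 pos [ 0.1221 -0.5104  0.3007] psi 1.8313 tool d [0.5112 0.5895 0.0914] turn 0.0013 F [-0.67 -0.08  0.08] w 1.004 g 0.0 tilt [-0.     0.001 -1.   ]
```

```bash
r='x'
python3 -m jog '0.0256 0.0295 0 0 1;0.0256 0.0295 0 0 1;0.0256 0.0295 0 0 1;0.0256 0.0295 0 0 1;0.0256 0.0295 0 0 1;0.0256 0.0295 0 0 1;0.0256 0.0295 0 0 1;0.0256 0.0295 0 0 1' >/dev/null
python3 -m jog '0.0256 0.0295 0 0 1;0.0256 0.0295 0 0 1;0.0256 0.0295 0 0 1;0.0256 0.0295 0 0 1;0.0256 0.0295 0 0 1;0.0256 0.0295 0 0 1;0.0256 0.0295 0 0 1;0.0256 0.0295 0 0 1' >/dev/null
python3 -m jog '0.0256 0.0295 0 0 1;0.0256 0.0295 0 0 1;0.0256 0.0295 0 0 1;0.0248 0.029 0 0 1;0 0 0.02 0 1;0 0 0.02 0 1;0 0 0 0 1'
python3 - <<'E'
from h import *
go(.56,.1355,.21,1.83)
cv2.imwrite("pics/side1.png",cv2.resize(optics.camera("side")[150:330,220:400],None,fx=3,fy=3)[:,:,::-1])
E
```

```text
t: 3.18
eef_pos: [0.5591, 0.1352, 0.255]
ee_rot: [-0.004, 0.61, 0.792, -0.004]
wrist_force: [-1.0, -0.2, -1.0]
grip_width: 0.996
grasp_force: 0.0
t 3.18 pos [0.5591 0.1352 0.255 ] psi 1.8289 tool d [0.     0.0014 0.045 ] turn -0.0011 F [-1.02 -0.21 -1.02] w 0.996 g 0.0 tilt [-0.01  -0.001 -1.   ]
```

View pics/side1.png

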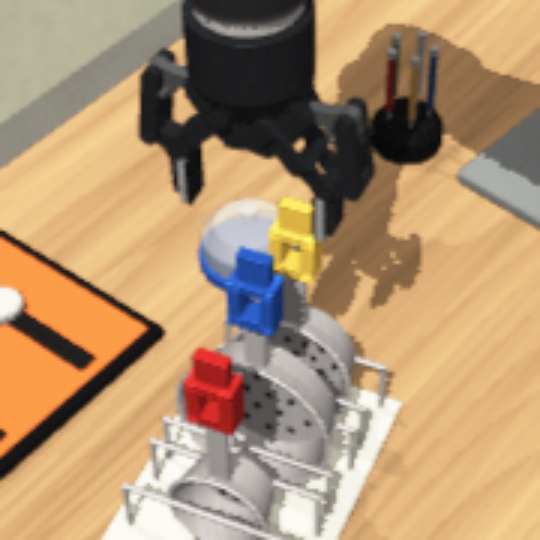

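The open fingers straddle the blue tab, with their midpoint at about crop (255,205) above the tab at (253,265). I'll go down and close.

```bash
python3 -m jog '0 0 0.02 0 1;0 0 0.0225 0 1;0 0 0 0 1;0 0 0 0 0;0 0 0 0 0;0 0 0 0 0;0 0 0 0 0;0 0 0 0 0' 
python3 -m jog '0 0 0 0 0;0 0 0 0 0;0 0 0 0 0'; python3 -c "
from h import *
go(.56,.1355,.21,1.83)"
```

```text
t: 3.9
eef_pos: [0.5618, 0.1345, 0.2206]
ee_rot: [0.001, 0.61, 0.792, 0.001]
wrist_force: [0.9, -1.1, 0.1]
grip_width: 0.301
grasp_force: 0.1
t: 4.15
eef_pos: [0.5619, 0.1346, 0.2207]
ee_rot: [0.001, 0.61, 0.792, 0.001]
wrist_force: [0.3, 0.5, 5.5]
grip_width: 0.25
grasp_force: 58.7
t 4.15 pos [0.5619 0.1346 0.2207] psi 1.8297 tool d [ 0.0013 -0.0017  0.0107] turn -0.0003 F [0.34 0.47 5.47] w 0.25 g 58.7 tilt [ 0.003  0.    -1.   ]
```

```bash
python3 -m jog '0 0 0 0 0.5;0 0 0 0 0.5;0.001 0 0.004 0 0.5;0 0 0.0045 0 0.5;0 0 0 0 0.5;0 0 0 0 0;0 0 0 0 0;0 0 0 0 0' 
python3 -m jog '0 0 0 0 0;0 0 0 0 0'; python3 -c "
from h import *
go(.56,.1355,.21,1.83)"
```

```text
t: 4.82
eef_pos: [0.5606, 0.1355, 0.2098]
ee_rot: [-0.0, 0.61, 0.792, -0.0]
wrist_force: [0.1, -0.0, -1.4]
grip_width: 0.264
grasp_force: 59.0
t: 4.98
eef_pos: [0.5606, 0.1355, 0.2099]
ee_rot: [-0.0, 0.61, 0.792, -0.0]
wrist_force: [-0.9, 0.4, -1.1]
grip_width: 0.263
grasp_force: 59.0
t 4.98 pos [0.5606 0.1355 0.2099] psi 1.8298 tool d [ 0.0002 -0.0006 -0.0001] turn -0.0002 F [-0.89  0.41 -1.09] w 0.263 g 59.0 tilt [-0.001 -0.    -1.   ]
```

The tab was found within 1 mm of the camera estimate. I'll lift, go out sideways along the slot, and then move to a point in front of the tip.

```bash
python3 -m jog '0 0 -0.01 0 0;0 0 -0.02 0 0;0 0 -0.02 0 0;0 0 -0.02 0 0;0 0 -0.012 0 0;0 -0.02 0 0 0;0 -0.03 0 0 0;0 -0.03 0 0 0' 
python3 -m jog '0 -0.03 0 0 0;0 -0.03 0 0 0;0 -0.01 0 0.06 0;0 0 0 0.07 0;0 0 0 0.07 0;0 0 0 0.07 0;0 0 0 0.075 0;0 0 0 0 0'; python3 -c "
from h import *
go(.5588,-.172,.2733,1.485)
for n in ('top','side'): print(n,[proj(n,p).round() for p in ([.67,.04,0],[.69,-.25,.05])])"
```

```text
t: 5.65
eef_pos: [0.483, 0.1148, 0.2926]
ee_rot: [-0.0, 0.61, 0.793, -0.0]
wrist_force: [-0.3, -0.1, -2.6]
grip_width: 0.258
grasp_force: 59.3
t: 6.32
eef_pos: [0.4156, 0.097, 0.2931]
ee_rot: [0.0, 0.737, 0.676, 0.0]
wrist_force: [0.1, -0.4, -2.7]
grip_width: 0.265
grasp_force: 59.5
t 6.32 pos [0.4156 0.097  0.2931] psi 1.4835 tool d [-0.2555  0.1661  0.0199] turn -0.0015 F [ 0.11 -0.35 -2.73] w 0.265 g 59.5 tilt [ 0.001 -0.    -1.   ]
top [array([327., 203.]), array([433., 191.])]
side [array([298., 260.]), array([358., 183.])]
```

```bash
python3 -m jog '-0.0255 0.0166 0 0 0;-0.0255 0.0166 0 0 0;-0.0255 0.0166 0 0 0;-0.0255 0.0166 0 0 0;-0.0255 0.0166 0 0 0;-0.0255 0.0166 0 0 0;-0.0255 0.0166 0 0 0;-0.0255 0.0166 0 0 0' 
python3 -m jog '-0.0255 0.0166 0.01 0 0;-0.0255 0.0166 0.01 0 0;0 0 0 0 0;0 0 0 0 0'; python3 - <<'E'
from h import *
go(.5588,-.172,.2733,1.485)
S=optics.camera("side");T=optics.camera("top")
cv2.imwrite("pics/s2.png",S[:,:,::-1]);cv2.imwrite("pics/t2.png",T[:,:,::-1])
print(blobs(S,"blue"))
a=cv2.resize(S[90:190,350:450],None,fx=4,fy=4,interpolation=2);b=cv2.resize(T[180:280,390:490],None,fx=4,fy=4,interpolation=2)
cv2.imwrite("pics/z2.png",np.hstack([a,b])[:,:,::-1])
E
```

```text
t: 6.98
eef_pos: [0.5311, -0.119, 0.2926]
ee_rot: [0.0, 0.736, 0.677, 0.0]
wrist_force: [-0.9, 0.2, -2.2]
grip_width: 0.261
grasp_force: 59.5
t: 7.32
eef_pos: [0.559, -0.1722, 0.2701]
ee_rot: [-0.002, 0.737, 0.676, -0.001]
wrist_force: [-0.9, 0.4, -2.5]
grip_width: 0.262
grasp_force: 59.7
t 7.32 pos [ 0.559  -0.1722  0.2701] psi 1.484 tool d [ 0.0002 -0.0002 -0.0032] turn -0.001 F [-0.87  0.42 -2.51] w 0.262 g 59.7 tilt [-0.004  0.003 -1.   ]
[([382, 136, 18, 31, 327], [389.9, 152.6]), ([287, 232, 27, 16, 107], [299.4, 243.4]), ([401, 397, 36, 33, 572], [418.2, 413.2])]
```

View pics/z2.png

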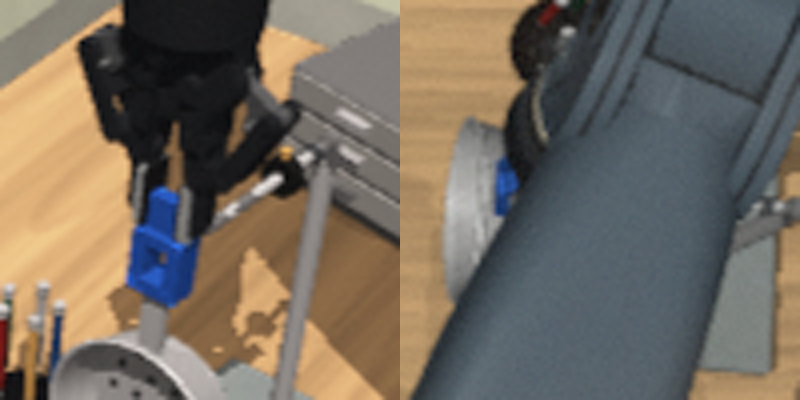

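Side view: the strainer is held upright with its eye at about pixel (390,154.5), in line with the tip. In the top view the robot's arm hides it. I'll check the predicted eye pixel and the settled pose.

```bash
python3 -m jog '0 0 0 0 0;0 0 0 0 0'; python3 - <<'E'
from h import *
go(.5588,-.172,.2733,1.482)
e=np.array(env.observe()["eef_pos"])-[0,0,.0208]; print("eye front face px",proj("side",e+[.0009,.01,0]),"mid",proj("side",e))
E
```

```text
t: 7.58
eef_pos: [0.5593, -0.1703, 0.2736]
ee_rot: [0.001, 0.736, 0.677, 0.0]
wrist_force: [-0.6, 0.8, -2.8]
grip_width: 0.26
grasp_force: 59.7
t 7.58 pos [ 0.5593 -0.1703  0.2736] psi 1.4865 tool d [-0.0017 -0.0003  0.0003] turn 0.0045 F [-0.58  0.79 -2.77] w 0.26 g 59.7 tilt [ 0.002 -0.001 -1.   ]
eye front face px [387.42031093 155.26130253] mid [390.12977335 153.34431583]
```

```bash
python3 -m jog '-0.008 0 0 0 0;-0.01 0 0 0 0;-0.008 0 0 0 0;-0.004 0 0 0 0;0 0 0 0 0;0 0 0 0 0'; python3 - <<'E'
from h import *
go(.5562-.0857*.031,-.2025-.031,.2733,1.482)
S=optics.camera("side");cv2.imwrite("pics/s3.png",cv2.resize(S[90:190,350:450],None,fx=6,fy=6,interpolation=2)[:,:,::-1])
E
```

```text
t: 8.08
eef_pos: [0.5565, -0.2016, 0.2721]
ee_rot: [-0.0, 0.737, 0.676, 0.0]
wrist_force: [-0.0, -0.6, -3.4]
grip_width: 0.267
grasp_force: 59.7
t 8.08 pos [ 0.5565 -0.2016  0.2721] psi 1.4838 tool d [-0.0321 -0.0002 -0.0012] turn 0.0018 F [-0.05 -0.57 -3.38] w 0.267 g 59.7 tilt [-0.     0.001 -1.   ]
```

View pics/s3.png

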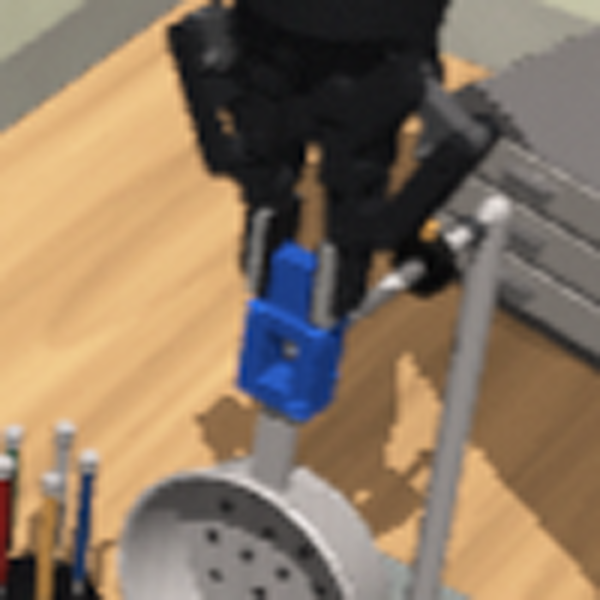

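The tip shows inside the eye at about crop (290,350), with no force change. I'll go on inwards.

```bash
python3 -m jog '-0.004 0 -0.001 0 0;-0.008 0 0 0 0;-0.008 0 0 0 0;-0.008 0 0 0 0;-0.004 0 0 0 0;0 0 0 0 0;0 0 0 0 0'; python3 - <<'E'
from h import *
go(.5562-.0857*.031,-.2025-.031,.2635,1.482)
E
```

```text
t: 8.72
eef_pos: [0.5538, -0.2334, 0.2731]
ee_rot: [-0.0, 0.737, 0.676, 0.0]
wrist_force: [-0.5, -0.2, -3.0]
grip_width: 0.262
grasp_force: 59.7
t 8.72 pos [ 0.5538 -0.2334  0.2731] psi 1.4839 tool d [-0.0001 -0.0003  0.0096] turn 0.0019 F [-0.52 -0.23 -3.01] w 0.262 g 59.7 tilt [-0.     0.001 -1.   ]
```

```bash
python3 -m jog '0 0 0.004 0 0;0 0 0.004 0 0;0 0 0 0 0;0 0 0 0 0'; python3 -m jog '0 0 0.0005 0 0;0 0 0 0 0'; python3 -m jog '0 0 0.0005 0 0;0 0 0 0 0';python3 -m jog '0 0 0.0005 0 0;0 0 0 0 0'
```

```text
t: 9.05
eef_pos: [0.5537, -0.2325, 0.2646]
ee_rot: [-0.001, 0.737, 0.676, -0.0]
wrist_force: [0.2, -1.6, -3.0]
grip_width: 0.265
grasp_force: 59.7
t: 9.22
eef_pos: [0.554, -0.2328, 0.2648]
ee_rot: [-0.0, 0.737, 0.676, 0.0]
wrist_force: [0.2, 0.1, -3.5]
grip_width: 0.26
grasp_force: 59.7
t: 9.38
eef_pos: [0.554, -0.233, 0.2644]
ee_rot: [0.0, 0.737, 0.676, 0.0]
wrist_force: [0.8, 0.9, -2.9]
grip_width: 0.261
grasp_force: 59.7
t: 9.55
eef_pos: [0.554, -0.233, 0.2639]
ee_rot: [0.0, 0.737, 0.676, 0.0]
wrist_force: [-0.0, 0.6, -2.9]
grip_width: 0.263
grasp_force: 59.7
```

```bash
for i in 1 2; do :; done; python3 -m jog '0 0 0.0005 0 0;0 0 0 0 0' | grep -E 'eef|wrist'; python3 -m jog '0 0 0.0005 0 0;0 0 0 0 0'| grep -E 'eef|wrist';python3 -m jog '0 0 0.0005 0 0;0 0 0 0 0'| grep -E 'eef|wrist';python3 -m jog '0 0 0.0005 0 0;0 0 0 0 0'| grep -E 'eef|wrist'
```

```text
eef_pos: [0.554, -0.233, 0.2638]
wrist_force: [0.0, 0.7, -1.0]
eef_pos: [0.5541, -0.233, 0.2637]
wrist_force: [-1.1, 0.5, 1.3]
eef_pos: [0.5541, -0.233, 0.2636]
wrist_force: [-1.3, 1.3, 2.9]
eef_pos: [0.5541, -0.233, 0.2635]
wrist_force: [-1.3, 1.6, 6.1]
```

```bash
cat > ck.py <<'E'
import sys
from h import *
s=env.observe(); F=s["wrist_force"]; e=s["eef_pos"]; u=(e[0]-.5562)*.0857+(e[1]+.2025)*.9963+.096
print(round(s["t"],2),"u",round(u*1e3,1),"z",round(e[2]*1e3,1),"F",np.round(F,1)); sys.exit(int(not(F[1]<float(sys.argv[1]) and -2.5<F[2]<9)))
E
J="python3 -m jog"; python3 -m jog '0 0 -0.0007 0 0;0 0 0 0 0' >/dev/null; python3 ck.py 5 && python3 -m jog '-0.003 0 0 0 0;-0.004 0 0 0 0;-0.004 0 0 0 0;0 0 0 0 0' >/dev/null; python3 ck.py 5 && python3 -m jog '-0.004 0 0 0 0;-0.004 0 0 0 0;-0.004 0 0 0 0;0 0 0 0 0' >/dev/null;  python3 ck.py 5
```

```text
10.38 u 65.4 z 263.5 F [-0.9  0.7  5.6]
10.72 u 55.0 z 263.5 F [-0.3  2.5  5.5]
11.05 u 43.0 z 263.5 F [0.2 2.3 5.6]
```

```bash
python3 -m jog '0 0 -0.0005 0 0;-0.004 0 0 0 0;-0.004 0 0 0 0;0 0 0 0 0' >/dev/null;  python3 ck.py 5 && python3 -m jog '0 0 -0.0004 0 0;-0.003 0 0 0 0;0 0 0 0 0' >/dev/null;  python3 ck.py 4.5 && python3 -m jog '-0.001 0 0 0 0;-0.001 0 0 0 0;0 0 0 0 0' >/dev/null;  python3 ck.py 4.5 && python3 -m jog '-0.001 0 0 0 0;-0.001 0 0 0 0;0 0 0 0 0' >/dev/null;  python3 ck.py 4.5 && python3 -m jog '-0.001 0 0 0 0;-0.001 0 0 0 0;0 0 0 0 0' >/dev/null;  python3 ck.py 4.5
```

```text
11.38 u 34.4 z 263.5 F [0.4 2.1 4.3]
11.63 u 31.5 z 263.6 F [1.6 2.4 4.8]
11.88 u 29.7 z 263.5 F [0.9 3.7 4.9]
12.13 u 27.7 z 263.5 F [0.7 3.7 5.9]
12.38 u 26.4 z 263.5 F [1.4 5.9 6.2]
```

```bash
python3 -m jog '-0.0004 0 -0.0002 0 0;0 0 0 0 0' >/dev/null;  python3 ck.py 9 && python3 -m jog '-0.0004 0 0 0 0;0 0 0 0 0' >/dev/null;  python3 ck.py 8.5 && python3 -m jog '-0.0004 0 0 0 0;0 0 0 0 0' >/dev/null;  python3 ck.py 8.5 && python3 -m jog '-0.0004 0 0 0 0;0 0 0 0 0' >/dev/null;  python3 ck.py 8.5
```

```text
12.55 u 26.4 z 263.5 F [0.  6.7 5.1]
12.72 u 26.3 z 263.6 F [1.4 7.5 5.3]
12.88 u 26.3 z 263.6 F [0.9 7.6 6. ]
13.05 u 26.3 z 263.6 F [0.8 9.3 5.1]
```

```bash
python3 -m jog '-0.0003 0 0 0 0;0 0 0 0 0;0 0 0 0 0;0 0 0 0 0;0 0 0 0 0' >/dev/null;  python3 ck.py 20; python3 -c "
from h import *
go(.56,.1355,.2,1.482)"
```

```text
13.47 u 26.3 z 263.6 F [0.4 9.5 4.7]
t 13.47 pos [ 0.5505 -0.272   0.2636] psi 1.4863 tool d [ 0.4065 -0.0249  0.0658] turn 0.0043 F [0.38 9.51 4.66] w 0.263 g 60.7 tilt [ 0.     0.006 -1.   ]
```

```bash
python3 -m jog '0 0 -0.0008 0 0;0.0004 0 0 0 0;0 0 0 0 0.6;0 0 0 0 0.6;0 0 0 0 0.6;0 0 0 0 0.6' ;python3 -m jog '0 0 -0.01 0 0.7;0 0 -0.015 0 0.7;0 0 -0.02 0 0.7;0 0 -0.02 0 0.7;0.035 0.002 0 -0.07 1;0.035 0.002 0 -0.07 1;0 0 0 -0.07 1;0 0 0 0 1'; python3 - <<'E'
from h import *
S=optics.camera("side");T=optics.camera("top");cv2.imwrite("pics/s4.png",S[:,:,::-1]);cv2.imwrite("pics/t4.png",T[:,:,::-1])
for c in("blue","yellow","red"): print(c,"S",blobs(S,c),"T",blobs(T,c))
go(.5765,.0715,.26,1.83)
cv2.imwrite("pics/z4.png",np.hstack([cv2.resize(S[100:200,370:470],None,fx=4,fy=4,interpolation=2),cv2.resize(S[200:300,260:360],None,fx=4,fy=4,interpolation=2)])[:,:,::-1])
E
```

```text
t: 13.97
eef_pos: [0.5499, -0.2753, 0.2635]
ee_rot: [-0.0, 0.737, 0.676, -0.001]
wrist_force: [0.6, -1.0, 0.8]
grip_width: 0.599
grasp_force: 0.0
t: 14.63
eef_pos: [0.5581, -0.2038, 0.33]
ee_rot: [0.001, 0.661, 0.751, -0.0]
wrist_force: [0.4, -0.1, 0.3]
grip_width: 1.002
grasp_force: 0.0
blue S [([408, 122, 17, 28, 300], [416.5, 135.4]), ([287, 232, 27, 16, 107], [299.4, 243.4]), ([401, 397, 36, 33, 572], [418.2, 413.2])] T [([338, 184, 29, 18, 62], [349.2, 196.7]), ([91, 243, 24, 22, 237], [102.4, 254.0]), ([257, 354, 13, 24, 198], [262.5, 365.2])]
yellow S [([310, 215, 18, 30, 400], [318.2, 229.9]), ([189, 300, 10, 8, 32], [193.6, 303.6])] T [([312, 216, 11, 17, 134], [316.6, 223.6])]
red S [([348, 170, 3, 17, 28], [349.5, 178.8]), ([281, 266, 20, 29, 414], [291.0, 280.3]), ([225, 371, 30, 33, 696], [239.2, 388.0])] T [([259, 232, 10, 15, 97], [263.4, 239.4]), ([191, 242, 19, 21, 249], [199.1, 253.0])]
t 14.73 pos [ 0.5578 -0.2054  0.3292] psi 1.6927 tool d [0.2726 0.0522 0.0689] turn -0.1373 F [ 0.19 -0.3   0.16] w 0.999 g 0.0 tilt [-0.    -0.001 -1.   ]
```

View pics/z4.png

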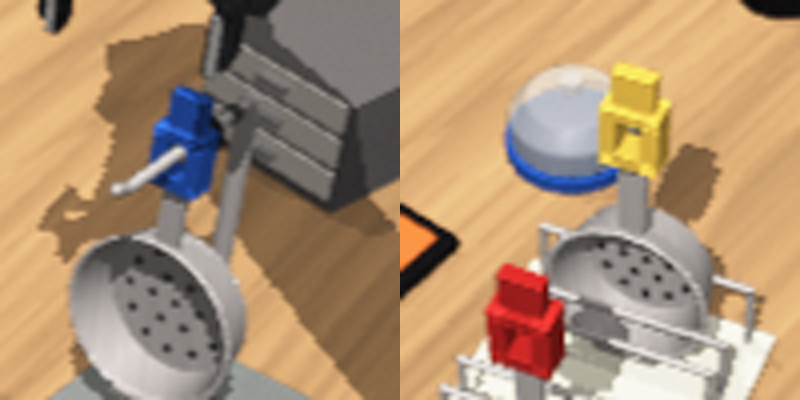

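The large strainer hangs at the stop, with its head at about crop (183,150) and the arm through the eye. The yellow and red heads stand unobstructed in the rack. Next is the medium.

```bash
python3 -m jog '0.03 0.006 0 0 1;0.034 0.0065 0 0 1;0.035 0.0068 0 0 1;0.036 0.007 0 0 1;0.036 0.007 0 0 1;0.036 0.007 0 0 1;0.036 0.0067 0 0 1;0.0295 0.0052 0 0 1' >/dev/null; python3 -m jog '0 0 0.02 -0.068 1;0 0 0.02 -0.068 1;0 0 0.01 0 1;0 0 0 0 1;0 0 0 0 1' >/dev/null;  python3 - <<'E'
from h import *
go(.5765,.0715,.199,1.83)
E
```

```text
t 15.82 pos [0.5758 0.0711 0.2783] psi 1.8281 tool d [0.0002 0.001  0.0793] turn -0.0019 F [-0.02 -0.13  0.27] w 0.999 g 0.0 tilt [-0.002 -0.    -1.   ]
```

```bash
python3 -m jog '0 0.001 0.025 0 0.7;0 0 0.025 0 0.7;0 0 0.02 0 0.6;0 0 0.008 0 0.6;0 0 0 0 0.6;0 0 0 0 0.6' >/dev/null;  python3 - <<'E'
from h import *
go(.5765,.0715,.199,1.83)
E
```

```text
t 16.32 pos [0.5775 0.0719 0.2025] psi 1.8297 tool d [-0.0002 -0.0011  0.0035] turn -0.0003 F [ 0.04 -0.51  0.07] w 0.601 g 0.0 tilt [ 0.001 -0.    -1.   ]
```

Go 3 mm lower, close, and lift. Then exit along −x as before.

```bash
python3 -m jog '0 -0.0006 0.003 0 0.6;0 0 0 0 0.6;0 0 0 0 0;0 0 0 0 0;0 0 0 0 0;0 0 0 0 0;0 0 0 0 0;0 0 0 0 0';  python3 -c "
from h import *
go(.5765,.0715,.199,1.83)"
```

```text
t: 16.98
eef_pos: [0.577, 0.0723, 0.1996]
ee_rot: [0.001, 0.609, 0.793, 0.001]
wrist_force: [0.7, 0.6, 5.6]
grip_width: 0.264
grasp_force: 59.3
t 16.98 pos [0.577  0.0723 0.1996] psi 1.8309 tool d [-0.0007 -0.0007  0.0006] turn 0.0009 F [0.67 0.61 5.57] w 0.264 g 59.3 tilt [ 0.002 -0.    -1.   ]
```

```bash
python3 -m jog '0 0 -0.01 0 0;0 0 -0.02 0 0;0 0 -0.02 0 0;0 0 -0.02 0 0;0 0 -0.01 0 0;0 0 0 0.08 0;0 0 0 0.09 0;0 0 0 0.09 0' >/dev/null; python3 -m jog '0 0 0 0.085 0;0 0 0 0 0'; python3 -c "
from h import *
go(.5588,-.172,.2741,1.484)"
```

```text
t: 17.82
eef_pos: [0.5758, 0.0723, 0.2772]
ee_rot: [-0.001, 0.737, 0.676, -0.001]
wrist_force: [-0.5, 0.3, -2.0]
grip_width: 0.257
grasp_force: 59.3
t 17.82 pos [0.5758 0.0723 0.2772] psi 1.4845 tool d [-0.2449  0.0041  0.0032] turn 0.0005 F [-0.55  0.34 -1.95] w 0.257 g 59.3 tilt [-0.003  0.    -1.   ]
```

```bash
python3 -m jog '-0.02 0.0005 0 0 0;-0.03 0.0005 0 0 0;-0.035 0.0006 0 0 0;-0.035 0.0006 0 0 0;-0.035 0.0006 0 0 0;-0.035 0.0006 0 0 0;-0.035 0.0007 0.0015 0 0;-0.02 0 0.0015 0 0' >/dev/null; python3 -m jog '0 0 0 0 0;0 0 0 0 0;0 0 0 0 0'; python3 - <<'E'
from h import *
go(.5588,-.172,.2741,1.484)
S=optics.camera("side"); cv2.imwrite("pics/z5.png",cv2.resize(S[90:190,350:450],None,fx=4,fy=4,interpolation=2)[:,:,::-1])
print(blobs(S,"yellow"),proj("side",np.array(env.observe()["eef_pos"])-[0,0,.0216]))
E
```

```text
t: 18.73
eef_pos: [0.5594, -0.1717, 0.2748]
ee_rot: [-0.001, 0.736, 0.677, -0.0]
wrist_force: [0.3, 1.4, -0.5]
grip_width: 0.267
grasp_force: 59.3
t 18.73 pos [ 0.5594 -0.1717  0.2748] psi 1.4869 tool d [-0.0004 -0.0006  0.0007] turn 0.0029 F [ 0.31  1.42 -0.46] w 0.267 g 59.3 tilt [-0.001  0.001 -1.   ]
[([381, 135, 19, 30, 360], [390.1, 151.3])] [390.25355958 152.83167747]
```

View pics/z5.png

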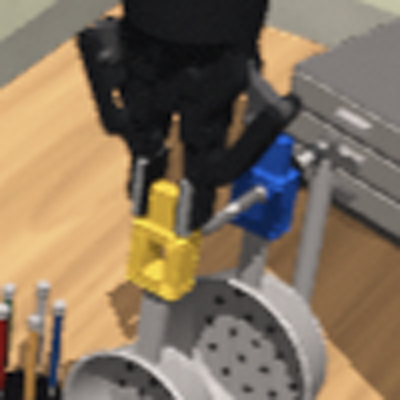

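The medium is held upright with its eye at crop (157,258), in front of the tip. Insert.

```bash
python3 -m jog '-0.008 -0.0005 0.0005 0 0;-0.01 0 0 0 0;-0.008 0 0 0 0;-0.004 0 0 0 0;0 0 0 0 0;0 0 0 0 0' >/dev/null; python3 ck.py 2.5; [ 1 ] && python3 -m jog '-0.004 0 0 0 0;-0.008 0 0 0 0;-0.008 0 0 0 0;-0.007 0 0 0 0;-0.002 0 0 0 0;0 0 0 0 0;0 0 0 0 0' >/dev/null;  python3 ck.py 3; python3 -c "
from h import *
go(.5562-.0857*.028,-.2025-.028,.2646,1.484)"
```

```text
19.28 u 96.2 z 274.9 F [ 0.   0.6 -2.3]
19.87 u 67.3 z 274.8 F [-0.1  0.8 -2.2]
t 19.87 pos [ 0.5541 -0.2311  0.2748] psi 1.4852 tool d [ 0.0006 -0.0004  0.0102] turn 0.0012 F [-0.06  0.84 -2.15] w 0.261 g 59.3 tilt [-0.  0. -1.]
```

```bash
sed -i 's/-2.5<F\[2\]<9/-9<F[2]<(float(sys.argv[2]) if len(sys.argv)>2 else 9)/' ck.py
python3 -m jog '0 0 0.004 0 0;0 0 0.004 0 0;0 0 0.001 0 0;0 0 0 0 0;0 0 0 0 0' >/dev/null; python3 ck.py 4 0 && python3 -m jog '0 0 0.0006 0 0;0 0 0 0 0;0 0 0 0 0' >/dev/null; python3 ck.py 4 0 && python3 -m jog '0 0 0.0005 0 0;0 0 0 0 0;0 0 0 0 0' >/dev/null; python3 ck.py 4 0 && python3 -m jog '0 0 0.0005 0 0;0 0 0 0 0;0 0 0 0 0' >/dev/null; python3 ck.py 4 0 && python3 -m jog '0 0 0.0005 0 0;0 0 0 0 0;0 0 0 0 0' >/dev/null; python3 ck.py 4 0 && python3 -m jog '0 0 0.0005 0 0;0 0 0 0 0;0 0 0 0 0' >/dev/null; python3 ck.py 4 0
```

```text
20.28 u 67.8 z 265.6 F [ 0.3  0.4 -2.1]
20.53 u 67.5 z 265.4 F [ 0.2  0.1 -2.3]
20.78 u 67.5 z 264.9 F [-0.2  0.  -1.7]
21.03 u 67.5 z 264.7 F [-0.4  1.5 -1.4]
21.28 u 67.5 z 264.6 F [-0.3 -0.4  1.8]
21.28 u 67.5 z 264.6 F [-0.3 -0.4  1.8]
```

```bash
python3 -m jog '-0.003 0 0 0 0;-0.004 0 0 0 0;-0.004 0 0 0 0;-0.003 0 0 0 0;0 0 0 0 0' >/dev/null; python3 ck.py 4 && python3 -m jog '-0.001 0 0 0 0;-0.001 0 0 0 0;0 0 0 0 0' >/dev/null;  python3 ck.py 4 && python3 -m jog '-0.001 0 0 0 0;-0.001 0 0 0 0;0 0 0 0 0' >/dev/null;  python3 ck.py 4 && python3 -m jog '-0.0005 0 0 0 0;-0.0005 0 0 0 0;0 0 0 0 0' >/dev/null;  python3 ck.py 4&& python3 -m jog '-0.0005 0 0 0 0;-0.0005 0 0 0 0;0 0 0 0 0' >/dev/null;  python3 ck.py 4&& python3 -m jog '-0.0005 0 0 0 0;-0.0005 0 0 0 0;0 0 0 0 0' >/dev/null;  python3 ck.py 4&& python3 -m jog '-0.0005 0 0 0 0;-0.0005 0 0 0 0;0 0 0 0 0' >/dev/null;  python3 ck.py 4
```

```text
21.7 u 52.6 z 264.5 F [0.1 1.1 4.7]
21.95 u 51.9 z 264.5 F [0.8 3.3 5.5]
22.2 u 50.0 z 264.5 F [0.2 3.3 5.4]
22.45 u 49.3 z 264.5 F [1.  4.8 5.5]
22.45 u 49.3 z 264.5 F [1.  4.8 5.5]
22.45 u 49.3 z 264.5 F [1.  4.8 5.5]
22.45 u 49.3 z 264.5 F [1.  4.8 5.5]
```

```bash
python3 -m jog '-0.0006 0 -0.0003 0 0;0 0 0 0 0' >/dev/null;  python3 ck.py 6 && python3 -m jog '-0.0006 0 -0.0003 0 0;0 0 0 0 0' >/dev/null;  python3 ck.py 6&& python3 -m jog '-0.0006 0 0 0 0;0 0 0 0 0' >/dev/null;  python3 ck.py 6&& python3 -m jog '-0.0006 0 0 0 0;0 0 0 0 0' >/dev/null;  python3 ck.py 6
```

```text
22.62 u 48.2 z 264.5 F [-0.   4.4  6.2]
22.78 u 47.8 z 264.5 F [0.7 6.  6.1]
22.78 u 47.8 z 264.5 F [0.7 6.  6.1]
22.78 u 47.8 z 264.5 F [0.7 6.  6.1]
```

```bash
python3 -m jog '0 0 -0.0006 0 0;0 0 0 0 0' >/dev/null;  python3 ck.py 7 && python3 -m jog '-0.0005 0 0 0 0;0 0 0 0 0' >/dev/null;  python3 ck.py 7&& python3 -m jog '-0.0005 0 0 0 0;0 0 0 0 0' >/dev/null;  python3 ck.py 7&& python3 -m jog '-0.0005 0 0 0 0;0 0 0 0 0' >/dev/null;  python3 ck.py 7
```

```text
22.95 u 47.7 z 264.6 F [2.1 6.  2.7]
23.12 u 47.7 z 264.6 F [2.5 6.9 3.3]
23.28 u 47.7 z 264.6 F [1.9 6.4 2.6]
23.45 u 47.6 z 264.6 F [1.4 7.2 3.6]
```

```bash
python3 -m jog '-0.0005 0 0 0 0;0 0 0 0 0' >/dev/null;  python3 ck.py 8.8 && python3 -m jog '-0.0005 0 0 0 0;0 0 0 0 0' >/dev/null;  python3 ck.py 8.8&& python3 -m jog '-0.0005 0 0 0 0;0 0 0 0 0' >/dev/null;  python3 ck.py 8.8 && python3 -m jog '-0.0003 0 0 0 0;0 0 0 0 0' >/dev/null;  python3 ck.py 8.8 ; python3 -m jog '-0.0003 0 0 0 0;0 0 0 0 0;0 0 0 0 0;0 0 0 0 0' >/dev/null;  python3 ck.py 9; python3 - <<'E'
from h import *
S=optics.camera("side"); T=optics.camera("top");cv2.imwrite("pics/z6.png",np.hstack([cv2.resize(S[90:190,370:470],None,fx=4,fy=4,interpolation=2),cv2.resize(T[180:280,410:510],None,fx=4,fy=4,interpolation=2)])[:,:,::-1]); 
E
```

```text
23.62 u 47.6 z 264.6 F [2.3 8.5 3.7]
23.78 u 47.5 z 264.6 F [2.3 9.9 3.8]
23.78 u 47.5 z 264.6 F [2.3 9.9 3.8]
23.78 u 47.5 z 264.6 F [2.3 9.9 3.8]
24.12 u 47.5 z 264.6 F [1.4 9.7 4. ]
```

View pics/z6.png

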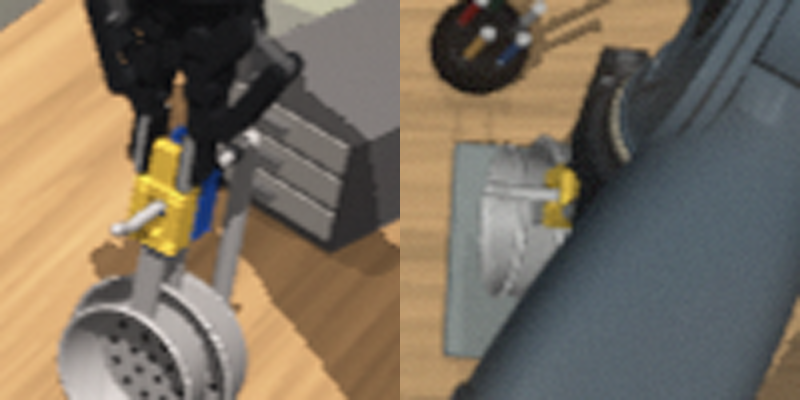

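The medium is nested in front of the large, its head flush against the blue one (side crop (165,210)), with about 7.5 N net press held. I'll release gently and fetch the small.

```bash
python3 -m jog '0.0008 0 -0.0006 0 0;0.0008 0 0 0 0;0 0 0 0 0' >/dev/null; python3 ck.py 9;  python3 -m jog '0 0 0 0 0.6;0 0 0 0 0.6;0 0 0 0 0.6;0 0 -0.003 0 0.6' ;python3 -m jog '0 0 -0.01 0 0.7;0 0 -0.015 0 0.7;0 0 -0.02 0 0.7;0 0 -0.02 0 0.7;0.035 0.002 0 -0.07 1;0.035 0.002 0 -0.07 1;0.035 0.002 0 -0.07 1;0 0 0 0 1' >/dev/null; python3 - <<'E'
from h import *
S=optics.camera("side");T=optics.camera("top");cv2.imwrite("pics/s7.png",S[:,:,::-1]);cv2.imwrite("pics/t7.png",T[:,:,::-1])
for c in("yellow","red"): print(c,"S",blobs(S,c),"T",blobs(T,c))
m=[x for x in cv2.findContours(head(T,"red"),0,1)[0] if 50<cv2.contourArea(x)<160 and cv2.boundingRect(x)[0]>240]
for x in m:
    r=cv2.minAreaRect(x); print(r,onz("top",r[0],.19).round(4))
print("tab mid tri",tri((290.2,272.5),(264.3,238.3)))
P=np.array([.5606,.1355])+.066*np.array([np.cos(1.83),np.sin(1.83)]);print("expected",P)
for n in("side","top"): print(n,"proj eye/tab",proj(n,[*P,.167]),proj(n,[*P,.197]))
go(P[0],P[1],.26,1.83)
E
```

```text
24.47 u 47.6 z 264.6 F [1.8 6.8 1.1]
t: 24.8
eef_pos: [0.5517, -0.2531, 0.2673]
ee_rot: [-0.001, 0.737, 0.676, -0.001]
wrist_force: [0.4, -0.0, 0.3]
grip_width: 0.601
grasp_force: 0.0
yellow S [([402, 126, 18, 28, 308], [411.4, 139.8])] T []
red S [([348, 170, 3, 17, 28], [349.5, 178.8]), ([281, 266, 20, 29, 413], [291.0, 280.3]), ([225, 371, 30, 33, 694], [239.1, 388.0])] T [([259, 232, 10, 15, 95], [263.3, 239.3]), ([191, 242, 20, 21, 252], [199.1, 253.0])]
((263.2201843261719, 239.2339324951172), (13.40956974029541, 6.992132186889648), 73.3007583618164) [0.5405 0.2052 0.19  ]
tab mid tri (array([0.54322244, 0.20281995, 0.19101393]), np.float64(0.0013601421789756973))
expected [0.54368348 0.19929523]
side proj eye/tab [292.07080435 279.31864834] [291.40550542 269.33279877]
top proj eye/tab [266.21159827 239.23690247] [265.41733541 237.52441035]
t 25.57 pos [ 0.56   -0.147   0.3342] psi 1.6974 tool d [0.3457 0.0275 0.0736] turn -0.1326 F [ 0.87 -0.22 -0.24] w 0.997 g 0.0 tilt [ 0.001 -0.002 -1.   ]
```

```bash
python3 -m jog '0.03 0.0025 0 0 1;0.036 0.0028 0 0 1;0.036 0.0028 0 0 1;0.036 0.0028 0 0 1;0.036 0.0028 0 0 1;0.036 0.0028 0 0 1;0.036 0.0028 0 0 1;0.036 0.0028 0 0 1' >/dev/null; python3 -m jog '0.036 0.0028 0 0 1;0.028 0.0026 0 0 1;0 0 0.02 -0.066 1;0 0 0.02 -0.066 1;0 0 0.01 0 1;0 0 0 0 1;0 0 0 0 1' >/dev/null;  python3 - <<'E'
from h import *
go(.5425,.2025,.188,1.83)
T=cv2.imread("pics/top0.png")[:,:,::-1];S=cv2.imread("pics/side0.png")[:,:,::-1]
def cen(I,lo,hi,x0,x1,y0,y1):
    m=cv2.inRange(cv2.cvtColor(np.ascontiguousarray(I[y0:y1,x0:x1]),cv2.COLOR_RGB2HSV),lo,hi); M=cv2.moments(m,True); r=cv2.minAreaRect(cv2.findNonZero(m)); return (np.array([M["m10"],M["m01"]])/M["m00"]+[x0,y0]).round(2),(np.array(r[0])+[x0,y0]).round(2),np.round(r[1],1),M["m00"]
for k,lo,hi,b,z in(("red",(0,110,50),(9,255,255),(250,276,225,255),.186),("blue",(100,110,40),(125,255,255),(278,304,215,250),.208),("yel",(18,110,60),(34,255,255),(304,330,208,240),.197)):
    c=cen(T,lo,hi,*b); print(k,c,onz("top",c[0],z+.008)[:2].round(4),onz("top",c[1],z+.008)[:2].round(4))
E
```

```text
t 26.82 pos [0.5443 0.1978 0.2827] psi 1.8255 tool d [ 0.005  -0.0004  0.0947] turn -0.0045 F [-0.75  0.71  0.57] w 0.999 g 0.0 tilt [-0.002 -0.001 -1.   ]
red (array([263.33, 239.53]), array([263.38, 239.53]), array([14.8,  7.8]), 115.0) [0.5392 0.2046] [0.5392 0.2045]
blue (array([290.7 , 229.47]), array([290.65, 229.45]), array([15.2,  8.5]), 128.0) [0.5602 0.1366] [0.5602 0.1367]
yel (array([316.98, 223.05]), array([319.66, 220.92]), array([15.8, 21.5]), 150.0) [0.5773 0.0722] [0.5825 0.0656]
```

```bash
python3 -m jog '0.006 -0.002 0.025 -0.004 0.8;0 0 0.03 0 0.7;0 0 0.025 0 0.6;0 0 0.01 0 0.6;0 0 0 0 0.6;0 0 0 0 0.6;0 0 0 0 0.6' >/dev/null;  python3 - <<'E'
from h import *
go(.5405,.2032,.1883,1.83)
S=optics.camera("side");cv2.imwrite("pics/z8.png",cv2.resize(S[220:310,245:335],None,fx=5,fy=5,interpolation=2)[:,:,::-1])
E
```

```text
t 27.4 pos [0.5421 0.2045 0.1963] psi 1.8311 tool d [-0.0008 -0.0019  0.0079] turn 0.0011 F [0.59 0.21 0.47] w 0.6 g 0.0 tilt [ 0.004  0.001 -1.   ]
```

View pics/z8.png

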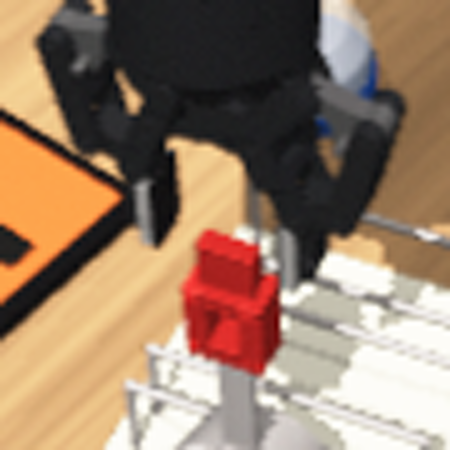

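The fingers straddle the red tab (finger ends at crop (148,235) and (290,275), tab at (228,258)). Lower and close.

```bash
python3 -m jog '0 -0.0015 0.0045 0 0.6;0 0 0.003 0 0.6;0 0 0 0 0.6;0 0 0 0 0;0 0 0 0 0;0 0 0 0 0;0 0 0 0 0;0 0 0 0 0';  python3 -m jog '0 0 0 0 0;0 0 0 0 0'; python3 -c "
from h import *
go(.5405,.2032,.1883,1.83)"
```

```text
t: 28.12
eef_pos: [0.5395, 0.2042, 0.1865]
ee_rot: [0.0, 0.609, 0.793, 0.0]
wrist_force: [0.5, -0.0, 1.1]
grip_width: 0.264
grasp_force: 59.8
t: 28.28
eef_pos: [0.5394, 0.2042, 0.1865]
ee_rot: [0.0, 0.609, 0.793, 0.0]
wrist_force: [0.5, -0.0, 1.8]
grip_width: 0.267
grasp_force: 59.8
t 28.28 pos [0.5394 0.2042 0.1865] psi 1.8318 tool d [-0.0012  0.0008 -0.0018] turn 0.0018 F [ 0.53 -0.01  1.82] w 0.267 g 59.8 tilt [ 0.001  0.    -1.   ]
```

```bash
python3 -m jog '0 0 -0.01 0 0;0 0 -0.02 0 0;0 0 -0.025 0 0;0 0 -0.022 0 0;0 0 -0.011 0 0;0 0 0 0.08 0;0 0 0 0.09 0;0 0 0 0.09 0' >/dev/null; python3 -m jog '0 0 0 0.087 0;0 0 0 0 0'; python3 -c "
from h import *
go(.5588,-.172,.272,1.484)"
```

```text
t: 29.12
eef_pos: [0.5388, 0.204, 0.2741]
ee_rot: [-0.0, 0.737, 0.676, -0.001]
wrist_force: [0.0, 0.0, -0.7]
grip_width: 0.26
grasp_force: 59.4
t 29.12 pos [0.5388 0.204  0.2741] psi 1.4834 tool d [-0.3728  0.0527  0.0022] turn -0.0006 F [ 0.03  0.01 -0.7 ] w 0.26 g 59.4 tilt [-0.001 -0.    -1.   ]
```

```bash
python3 -m jog '-0.02 0.003 0 0 0;-0.03 0.0042 0 0 0;-0.035 0.005 0 0 0;-0.036 0.0051 0 0 0;-0.036 0.0051 0 0 0;-0.036 0.0051 0 0 0;-0.036 0.0051 0 0 0;-0.036 0.0051 0 0 0' >/dev/null; python3 -m jog '-0.036 0.005 0 0 0;-0.033 0.0045 0.001 0 0;-0.025 0.0035 0.001 0 0;-0.0135 0.002 0 0 0;0 0 0 0 0;0 0 0 0 0;0 0 0 0 0' > /dev/null; python3 - <<'E'
from h import *
go(.5588,-.172,.272,1.484)
S=optics.camera("side"); cv2.imwrite("pics/z9.png",cv2.resize(S[90:190,350:450],None,fx=4,fy=4,interpolation=2)[:,:,::-1])
print(blobs(S,"red"),proj("side",np.array(env.observe()["eef_pos"])-[0,0,.0195]))
E
```

```text
t 30.37 pos [ 0.5597 -0.1701  0.2723] psi 1.4866 tool d [-0.0019 -0.0007  0.0003] turn 0.0026 F [ 0.63 -0.31 -1.3 ] w 0.261 g 59.4 tilt [-0.     0.001 -1.   ]
[([381, 136, 18, 30, 334], [389.1, 152.0]), ([348, 170, 3, 17, 27], [349.5, 178.9]), ([225, 371, 30, 33, 692], [239.1, 388.0])] [389.86143971 153.29593395]
```

View pics/z9.png

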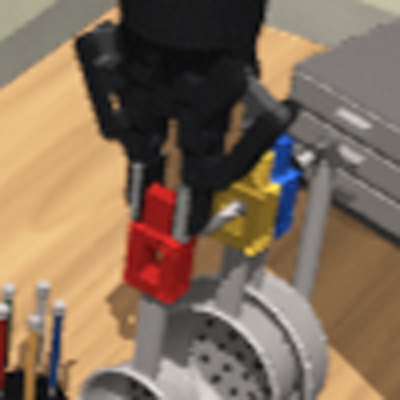

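The small is held upright in front of the tip, eye at crop (157,260), with the medium and large nested behind it. Insert, slightly lower this time.

```bash
python3 -m jog '-0.008 -0.0007 0.001 0 0;-0.01 0 0.0006 0 0;-0.008 0 0 0 0;-0.004 0 0 0 0;0 0 0 0 0;0 0 0 0 0' >/dev/null; python3 ck.py 2.5 2 && python3 -m jog '-0.004 0 0 0 0;-0.008 0 0 0 0;-0.008 0 0 0 0;-0.006 0 0 0 0;-0.002 0 0 0 0;0 0 0 0 0;0 0 0 0 0' >/dev/null;  python3 ck.py 3 2; python3 -c "
from h import *
go(.5562-.0857*.0255,-.2025-.0255,.2625,1.484)"
```

```text
30.92 u 96.8 z 270.4 F [-0.2 -0.2 -0.9]
31.5 u 69.0 z 270.4 F [-0.4  0.9 -0. ]
t 31.5 pos [ 0.5539 -0.2294  0.2704] psi 1.4843 tool d [ 0.0014 -0.      0.0079] turn 0.0003 F [-0.35  0.93 -0.01] w 0.263 g 59.4 tilt [-0.  0. -1.]
```

```bash
python3 -m jog '0.0015 0 0.003 0 0;0 0 0.003 0 0;0 0 0.001 0 0;0 0 0 0 0;0 0 0 0 0' >/dev/null; python3 ck.py 4 1 && python3 -m jog '0 0 0.0006 0 0;0 0 0 0 0;0 0 0 0 0' >/dev/null; python3 ck.py 4 1 && python3 -m jog '0 0 0.0005 0 0;0 0 0 0 0;0 0 0 0 0' >/dev/null; python3 ck.py 4 1 && python3 -m jog '0 0 0.0005 0 0;0 0 0 0 0;0 0 0 0 0' >/dev/null; python3 ck.py 4 1 && python3 -m jog '0 0 0.0005 0 0;0 0 0 0 0;0 0 0 0 0' >/dev/null; python3 ck.py 4 1 && python3 -m jog '0 0 0.0005 0 0;0 0 0 0 0;0 0 0 0 0' >/dev/null; python3 ck.py 4 1
```

```text
31.92 u 70.9 z 263.2 F [ 0.4  0.1 -1. ]
32.17 u 70.6 z 263.0 F [-0.1  0.1 -1.5]
32.42 u 70.6 z 262.4 F [-0.7  0.3 -1.4]
32.67 u 70.6 z 262.3 F [-1.5 -0.2  0.8]
32.92 u 70.6 z 262.2 F [-0.1  0.2  3.2]
32.92 u 70.6 z 262.2 F [-0.1  0.2  3.2]
```

```bash
python3 -m jog '-0.0005 0 -0.0002 0 0;-0.0005 0 0 0 0;0 0 0 0 0' >/dev/null; python3 ck.py 5 && python3 -m jog '-0.0005 0 0 0 0;-0.0005 0 0 0 0;0 0 0 0 0' >/dev/null;  python3 ck.py 5 && python3 -m jog '-0.0005 0 0 0 0;-0.0005 0 0 0 0;0 0 0 0 0' >/dev/null;  python3 ck.py 5 && python3 -m jog '-0.0005 0 0 0 0;-0.0005 0 0 0 0;0 0 0 0 0' >/dev/null;  python3 ck.py 5 && python3 -m jog '-0.0005 0 0 0 0;-0.0005 0 0 0 0;0 0 0 0 0' >/dev/null;  python3 ck.py 5 && python3 -m jog '-0.0005 0 0 0 0;-0.0005 0 0 0 0;0 0 0 0 0' >/dev/null;  python3 ck.py 5
```

```text
33.17 u 70.5 z 262.2 F [-1.2  2.7  5.3]
33.42 u 69.6 z 262.2 F [-0.7  3.9  5.2]
33.67 u 68.7 z 262.3 F [-0.3  4.   5.1]
33.92 u 67.7 z 262.2 F [0.8 3.9 5. ]
34.17 u 66.7 z 262.2 F [0.8 4.  5.6]
34.42 u 65.7 z 262.3 F [0.2 3.6 5.1]
```

```bash
python3 -m jog '-0.0005 0 -0.0005 0 0;0 0 0 0 0' >/dev/null; python3 ck.py 5 && python3 -m jog '-0.0005 0 0 0 0;0 0 0 0 0' >/dev/null;  python3 ck.py 5 && python3 -m jog '-0.0005 0 0 0 0;0 0 0 0 0' >/dev/null;  python3 ck.py 5 && python3 -m jog '-0.0005 0 0 0 0;0 0 0 0 0' >/dev/null;  python3 ck.py 5 && python3 -m jog '-0.0005 0 0 0 0;0 0 0 0 0' >/dev/null;  python3 ck.py 5 && python3 -m jog '-0.0005 0 0 0 0;0 0 0 0 0' >/dev/null;  python3 ck.py 5
```

```text
34.58 u 65.4 z 262.3 F [-0.1  5.1  4.3]
34.58 u 65.4 z 262.3 F [-0.1  5.1  4.3]
34.58 u 65.4 z 262.3 F [-0.1  5.1  4.3]
34.58 u 65.4 z 262.3 F [-0.1  5.1  4.3]
34.58 u 65.4 z 262.3 F [-0.1  5.1  4.3]
34.58 u 65.4 z 262.3 F [-0.1  5.1  4.3]
```

```bash
python3 -m jog '-0.0005 0 -0.0003 0 0;0 0 0 0 0' >/dev/null; python3 ck.py 8.6 && python3 -m jog '-0.0005 0 0 0 0;0 0 0 0 0' >/dev/null;  python3 ck.py 8.6 && python3 -m jog '-0.0005 0 0 0 0;0 0 0 0 0' >/dev/null;  python3 ck.py 8.6 && python3 -m jog '-0.0005 0 0 0 0;0 0 0 0 0' >/dev/null;  python3 ck.py 8.6 && python3 -m jog '-0.0005 0 0 0 0;0 0 0 0 0' >/dev/null;  python3 ck.py 8.6 && python3 -m jog '-0.0005 0 0 0 0;0 0 0 0 0' >/dev/null;  python3 ck.py 8.6
```

```text
34.75 u 65.2 z 262.3 F [1.4 5.9 4. ]
34.92 u 65.2 z 262.3 F [1.5 7.2 4.4]
35.08 u 65.2 z 262.3 F [1.7 8.3 4. ]
35.25 u 65.1 z 262.3 F [1.1 9.  4.2]
35.25 u 65.1 z 262.3 F [1.1 9.  4.2]
35.25 u 65.1 z 262.3 F [1.1 9.  4.2]
```

```bash
python3 -m jog '-0.0005 0 0 0 0;0 0 0 0 0;0 0 0 0 0' >/dev/null; python3 ck.py 9; python3 -m jog '-0.0002 0 0 0 0;0 0 0 0 0;0 0 0 0 0' >/dev/null; python3 ck.py 9; python3 -m jog '0.0008 0 -0.0006 0 0;0.0008 0 0 0 0;0 0 0 0 0' >/dev/null; python3 ck.py 9;  python3 -m jog '0 0 0 0 0.6;0 0 0 0 0.6;0 0 0 0 0.6;0 0 -0.003 0 0.6' ;python3 -m jog '0 0 -0.01 0 0.6;0 0 -0.015 0 0.6;0 0 -0.02 0 0.6;0 0 -0.02 0 0.6;0.035 0 0 0 1;0.035 0 0 0 1;0.035 0 0 0 1;0.03 0 0 0 1' >/dev/null; python3 - <<'E'
from h import *
S=optics.camera("side");T=optics.camera("top")
for c in("blue","yellow","red"): print(c,blobs(S,c)[0])
cv2.imwrite("pics/z10.png",np.hstack([cv2.resize(S[90:190,370:470],None,fx=4,fy=4,interpolation=2),cv2.resize(T[180:280,410:510],None,fx=4,fy=4,interpolation=2)])[:,:,::-1])
E
```

```text
35.5 u 65.1 z 262.3 F [1.2 9.5 4. ]
35.75 u 65.1 z 262.3 F [1.4 8.9 4. ]
36.0 u 65.2 z 262.3 F [1.5 6.5 3. ]
t: 36.33
eef_pos: [0.5529, -0.236, 0.2648]
ee_rot: [-0.001, 0.737, 0.676, -0.001]
wrist_force: [0.3, -0.5, 0.3]
grip_width: 0.6
grasp_force: 0.0
blue ([413, 122, 13, 27, 126], [420.1, 132.8])
yellow ([408, 125, 12, 28, 132], [414.7, 136.4])
red ([399, 128, 16, 30, 228], [407.5, 141.7])
```

View pics/z10.png

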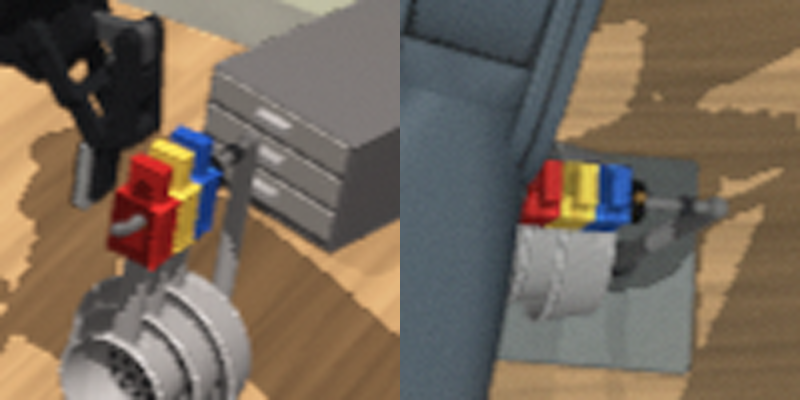

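All three heads sit flush against each other and the stop (top crop blue (615,195), yellow (578,195), red (545,195)), and the gripper is clear. Let it settle and hand in.

```bash
python3 -m jog '0.02 0 -0.01 0 1;0 0 0 0 1;0 0 0 0 1;0 0 0 0 1;0 0 0 0 1;0 0 0 0 1' >/dev/null; python3 -c "
from bench import ticket
print(ticket.job_done())"
```

```text
the job is handed in; nothing more can be done
None
```

The large, medium and small strainers hang nested on the arm, heads flush against each other and the stop in the last picture, each pressed home with an estimated 6–8 N; the job is handed in, but no verdict was returned.

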